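# Scrub the jar, then hold the brush through the niche opening to drip

## Robot

A 7-joint arm with a two-finger parallel gripper is mounted at the origin on the work surface. World frame = base frame: x ahead of the robot, y to its left, z up, the work surface at z = 0. Lengths are in m, angles in rad, forces in N, time in s.
With the tool pointing down it reaches from about 0.425 to 0.825 m from the base axis. Payload 3.6 kg.
Tool frame: the origin (TCP) lies at the very end of the fingers, on their centre line; the grasp point (between the pads) lies 19 mm behind it; z points along the fingers, y is the direction in which the jaws open and shut (so a half turn about z gives the same grasp; the last joint's range is limited). The gripper opens to 85 mm and grips with 20 to 120 N. Pads are 22 mm wide; open, the fingers measure 114 mm over their backs; the gripper's body (76 mm by 85 mm) begins 54 mm behind the grasp point. The pads swing forward as they close: fully open they stand 13 mm farther back than shut.
Start: joints at [-1.153, 0.615, -0.013, 1.423, 0.008, 1.103, -0.04], TCP at [0.279, 0.587, 0.231] pointing down, gripper open.
Joint ranges: [-3.12, 3.12], [-0.3, 2.06], [-1.34, 1.32], [0.26, 2.42], [-1.36, 4.5], [0.01, 1.98], [-2.84, 2.84]. Speed limits (rad/s): [2.79, 2.79, 3.14, 3.14, 3.14, 3.14, 3.14].

## Interface

Orientations are given as a unit quaternion [x, y, z, w].
In Python, from bench import env, optics gives the robot as it stands.
- The arm moves only by the tool play_rows, never from a script. Its arguments are lists of equal length, an entry for each row: "offset": the shift along the tool's x, y, z in m, a list of three; "twist": the turn, a rotation vector about the tool's x, y, z in degrees, a list of three. A call has exactly 10 rows; each row is the pose to reach, as a shift and turn from the pose commanded when the call began, along the tool's axes at that moment; what a row does not reach only later rows make up. A row lasts 1/8 s, in which the tool goes at most 62.5 mm and 10.7 degrees, less where a joint would pass 70% of its speed; a pose out of reach is approached as far as the arm can. A call with a gripper value outside its range is refused whole. "fingers" is the opening, from 0 (shut) to 1 (fully open), set as the call begins (left out, the last holds). The fingers move at their own pace and stop on an object; "grip_force" is the grip in N (left out, the last holds). Time passes only in rows, so rows that repeat a pose let the fingers close, or fill a call up. It gives the time, the measured TCP pose, the force and the opening at its end, in the units of the state.
- env.get_state(): the state, without advancing time (a new reading comes with each control period).
- optics.get_image(name): name is "scene" or "top"; returns a dict with "pixels" (480x640x3 uint8, blue, green, red), "vertical_fov" (degrees; the focal length in pixels is half the picture's height over the tangent of half this angle, whatever the lens; pixels are square), "cx", "cy" (the principal point, pixels), "dist" ([k1, k2, p1, p2, k3] as OpenCV has them; the pictures are not rectified), "eye" and "attitude" of the camera in the world. Camera axes: x right, y down, z forward; pixel columns grow to the right and rows downward; lengths in m; the calibration is good to about 2 mm. A picture is of the moment at which its call begins. There is no depth.
- env.job_done(): hands the job in, once; it reports no verdict.
The state is a dict: "clock": time; "qpos": joint angles; "dq": joint speeds; "effort": joint torques, N m; "eef_pos": TCP position; "tcp_rot": TCP orientation; "wrist_force": force on the tool from outside, world axes, zero at the start; "moment": the same for the moment, N m; "opening": finger opening in m.
Only numpy, scipy, OpenCV 4.12 (cv2) and the standard library are available. Lean on these libraries where they do the work, as an engineer would, in place of code of your own. Each camera call takes 0.05 s, during which the arm holds its last target.

## Task

Scrub the inside of the open clear jar with the bottle brush standing in it: twice up to at least half the jar's depth and back down to the bottom. Then take the brush out, tilt it and pass it diagonally, head first and head down, through the small opening in the grey tile niche, until the whole green bristle head is inside over the steel drip tray, and finish while still holding it there by the handle, still and touching neither tile nor tray. Leave the jar standing where it is and do not disturb the other things.

Things in the scene. Friction and masses are not known exactly. Their poses are not given: they have to be found in the camera images.
- brush: bottle brush, 245 mm long, 60 to 130 g, standing upright in the jar. Origin at the centre of its flat tip, z towards the handle end. Green rigid bristle head 36 mm in diameter, z = 0 to 85 mm; steel shaft 12 mm in diameter (18 mm ferrule above the head) to z = 160; orange square handle 20 x 20 mm, faces square to x and y, z = 160 to 245. Grip it with 30 N or more, or it swings in the fingers
- brush_tip (a point): tip of the brush head, the same point as the brush's origin
- brush_neck (a point): top of the bristle head on the brush's axis, 85 mm from the tip
- brush_end (a point): free end of the handle on the brush's axis, 245 mm from the tip
- jar: clear plastic jar, loose, open at the top, 74 mm outside and 68 mm inside diameter, 110 mm tall, inner floor 6 mm above its underside; about 450 g. Its white snap lid hangs down outside on its +x side, reaching 50 mm from the axis. Origin at the centre of the underside, z up
- niche: grey tile niche, fixed, 460 mm wide, 262 tall, 190 deep. Origin on the counter under the opening's centre, in the mid-plane of the 20 mm thick front wall; x points into the niche, away from the robot, y left, z up. Three bays: the middle one has the opening, the left (+y) one holds the bottles, the right one the wooden box. Clear glass top, z = 252 to 260 mm; open back up to z = 225
- opening (a point): centre of the opening in the middle bay's front wall, 170 mm above the counter, in the mid-plane of the 20 mm thick wall; axes as the niche's: x points straight in, y left, z up. The opening is 100 mm wide and 110 mm tall (115 to 225 mm above the counter). The bay behind it is as wide, runs to x = 180 mm, and its floor is 15 mm above the counter
- drip_tray: open steel tray on the floor of the middle bay, fixed, 140 (x) x 90 (y) x 20 mm, its rim 35 mm above the counter and its floor 19 mm; origin at the centre of its underside, 93 mm in from the opening's mid-plane
- tiltbox (a joint): tilt-out wooden box in the niche's right bay, not used: 0 rad shut, up to 0.45 rad tilted out towards the robot
- mortar: blue ceramic mortar, loose, 100 mm in diameter, 75 mm tall, on the counter; not used. Origin at the centre of the underside
- bottle_a: amber glass bottle with swing stopper, loose, 58 mm in diameter, 172 mm tall, in the niche's left bay; not used. Origin at the centre of the underside
- bottle_b: the second amber bottle, like the first, beside it
- scoop: steel measuring scoop, loose, cup 56 mm in diameter and 35 mm tall with a 95 mm handle, on the counter; not used. Origin under the cup's centre
- spice_jar: closed terracotta jar, loose, 60 mm in diameter, 100 mm tall, on the counter; not used. Origin at the centre of the underside
Not all that is in view belongs to the job. Leave any blue look-alike of the brush alone. Leave any yellow look-alike of the jar alone.

How it is judged:
On the way, in this order (a step that is already met when the one before it is completed fails the run):
1. the brush head is raised to about half-way up inside the jar (z of brush_tip in the frame of jar between 0.045 and 0.105 m and horizontal distance between brush_tip and jar below 0.036 m), for 0.05 s.
2. the brush head is back down at the jar's bottom, still gripped (z of brush_tip in the frame of jar below 0.026 m and horizontal distance between brush_tip and jar below 0.036 m and contact force between the fingers and brush above 0.5 N), for 0.05 s.
3. the brush head is raised to about half-way up inside the jar (all of step 1), for 0.05 s.
4. the brush head is back down at the jar's bottom, still gripped (all of step 2), for 0.05 s.
At the end, for the whole second after the job is handed in: brush gripped, at rest, 17 to 75 degrees from vertical, head down; the whole bristle head behind the front wall in the middle bay, tip 30 to 163 mm in and within 50 mm of the centre line, handle end in front; touching neither niche nor tray; jar upright within 50 mm of its start (x of brush_neck in the frame of opening between 0.01 and 0.1 m and y of brush_neck in the frame of opening between -0.05 and 0.05 m and z of brush_neck in the frame of opening below 0.055 m and x of brush_tip in the frame of opening between 0.03 and 0.163 m and y of brush_tip in the frame of opening between -0.05 and 0.05 m and x of brush_end in the frame of opening below -0.01 m and angle between brush's own z axis and vertical between 0.3 and 1.3 rad and contact force between brush and niche below 0.1 N and contact force between brush and drip_tray below 0.1 N and contact force between the fingers and brush above 1 N and linear speed of brush below 0.03 m/s and angle between jar's own z axis and vertical below 0.15 rad and distance of jar from where it was at the start of the episode below 0.05 m); the arm keeps its last pose, push and grip.
It fails at once if another thing on the counter or in the niche is shifted more than 40 mm or tipped over (distance of any of mortar, bottle_a, bottle_b, scoop, spice_jar from where it was at the start of the episode above 0.04 m or angle between any of mortar, bottle_a, bottle_b, scoop, spice_jar's own z axis and vertical above 0.5 rad).
It fails at once if the jar is tipped over (angle between jar's own z axis and vertical above 0.6 rad).
It fails at once if the wooden box is tilted out past 0.38 rad (value of joint tiltbox above 0.38 rad).
It also fails if it takes over 48 s, if anything falls off the work surface, if the arm or the gripper's body presses on something with over 40 N, if the wrist force passes 120 N, or if a joint passes its speed limit or range.

## Working session

There is one attempt and no reset: what is moved stays moved. The work goes in short steps, Python scripts to look and compute and a tool call to move; the robot and the scene stay as the last step left them, time stands still between calls to the robot, and variables do not carry over. Pictures are saved under pics/ and viewed, and the job is handed in when it is done.

Besides the shell and the picture viewer there is one more tool, called after "Request:" by a JSON object that holds its "api" and its "payload". play_rows: Moves the arm, as the interface text tells. Its arguments: {"type":"object","properties":{"offset":{"type":"array"},"twist":{"type":"array"},"fingers":{"type":"number"},"grip_force":{"type":"number"}},"required":["offset","twist"]}

```bash
ls; mkdir -p pics; python3 - <<'E'
from bench import env, optics
import cv2
print(env.get_state())
for n in ("scene","top"):
    d=optics.get_image(n); cv2.imwrite(f"pics/{n}0.png",d["pixels"])
    print({k:v for k,v in d.items() if k!="pixels"})
E
```

```text
pics
{'clock': 0.0, 'qpos': array([-1.1535369 ,  0.61595048, -0.01265703,  1.42492126,  0.00810387,
        1.10335272, -0.04037726]), 'dq': array([ 0.00152102, -0.00045321, -0.00170549, -0.00038871,  0.00039228,
        0.00015204,  0.00021453]), 'effort': array([-1.01449964e-04, -4.69216847e+01,  2.59160511e-01, -1.71036315e+01,
        9.91953886e-03,  9.65997751e-03,  1.13678513e-05]), 'eef_pos': array([0.27871498, 0.58636876, 0.2301103 ]), 'tcp_rot': array([ 2.20002788e-01,  9.75498389e-01, -1.26117258e-03, -2.75713446e-04]), 'wrist_force': array([-1.04000841,  0.67925529,  0.78783706]), 'moment': array([0.01021112, 0.04949494, 0.05219667]), 'opening': 0.0854955461986685}
{'vertical_fov': 55.789226417746974, 'cx': 324.4982134120716, 'cy': 234.5940926046154, 'dist': array([-0.01256306,  0.        ,  0.        ,  0.        ,  0.        ]), 'eye': array([ 0.19648972, -0.02585636,  1.18060764]), 'attitude': array([-0.62587931,  0.76681986, -0.11189668,  0.08798595])}
{'vertical_fov': 55.906623863983484, 'cx': 318.52735955596216, 'cy': 231.51122795227073, 'dist': array([-0.0543708,  0.       ,  0.       ,  0.       ,  0.       ]), 'eye': array([ 0.3271284 , -0.08104104,  1.12828409]), 'attitude': array([-0.70010686,  0.70769189, -0.06881173,  0.06547912])}
```

View pics/scene0.png

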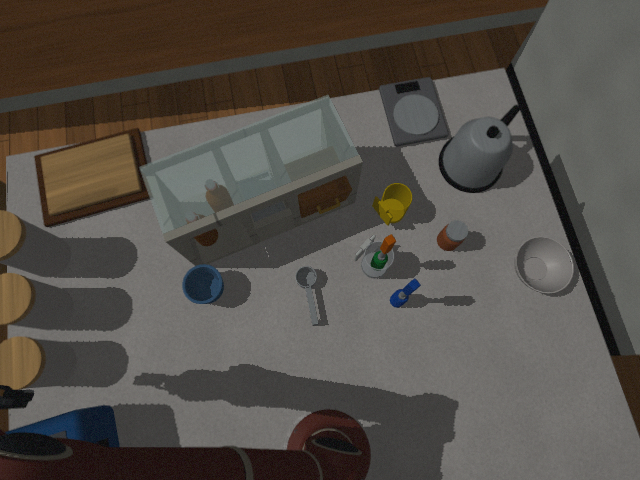

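View pics/top0.png

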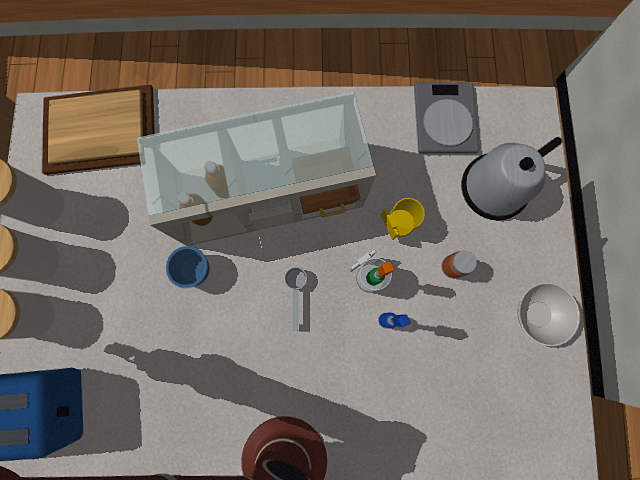

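The scene view shows the jar with the green and orange brush near (380,258), the niche at (165-360, 100-260), the mortar at (203,284), the scoop at (308,278) and the spice jar at (452,236). The top view agrees with this. I'll enlarge both.

```bash
cat > h.py <<'E'
import cv2, numpy as np
from scipy.spatial.transform import Rotation as R
from scipy.optimize import least_squares
from bench import env, optics
def cam(n):
    d=optics.get_image(n); f=240/np.tan(np.radians(d["vertical_fov"]/2))
    d["K"]=np.array([[f,0,d["cx"]],[0,f,d["cy"]],[0,0,1.]]); d["R"]=R.from_quat(d["attitude"]).as_matrix(); return d
def proj(d,P):
    P=np.atleast_2d(P).astype(float); Rt=d["R"].T
    return cv2.projectPoints(P,cv2.Rodrigues(Rt)[0],-Rt@d["eye"],d["K"],d["dist"])[0].reshape(-1,2)
def ray(d,px):
    u=cv2.undistortPoints(np.array([[px]],float),d["K"],d["dist"]).ravel(); v=d["R"]@np.array([u[0],u[1],1]); return v/np.linalg.norm(v)
def atz(d,px,z):
    v=ray(d,px); return d["eye"]+v*(z-d["eye"][2])/v[2]
def tri(ds,pxs):
    A=np.zeros((3,3));b=np.zeros(3)
    for d,p in zip(ds,pxs):
        v=ray(d,p);M=np.eye(3)-np.outer(v,v);A+=M;b+=M@d["eye"]
    return np.linalg.solve(A,b)
def crop(d,x0,y0,x1,y1,s,name):
    c=cv2.resize(d["pixels"][y0:y1,x0:x1],None,fx=s,fy=s,interpolation=cv2.INTER_CUBIC)
    for x in range((x0+9)//10*10,x1,10):
        cv2.line(c,((x-x0)*s,0),((x-x0)*s,6 if x%50 else 14),(0,0,255),1)
        if x%20==0: cv2.putText(c,str(x),((x-x0)*s,20),0,.4,(0,0,255))
    for y in range((y0+9)//10*10,y1,10):
        cv2.line(c,(0,(y-y0)*s),(6,(y-y0)*s),(0,0,255),1)
        if y%20==0: cv2.putText(c,str(y),(8,(y-y0)*s+4),0,.4,(0,0,255))
    cv2.imwrite(name,c)
E
python3 - <<'E'
from h import *
s=cam("scene");t=cam("top")
crop(s,340,210,440,310,6,"pics/s_jar.png");crop(t,340,235,440,335,6,"pics/t_jar.png")
crop(s,130,90,380,270,3,"pics/s_n.png");crop(t,125,85,385,255,3,"pics/t_n.png")
E
```

```text
(no output)
```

View pics/s_jar.png

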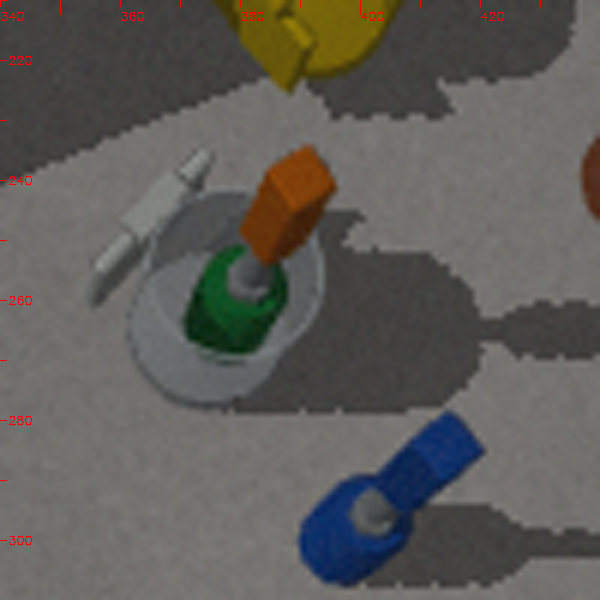

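View pics/t_jar.png

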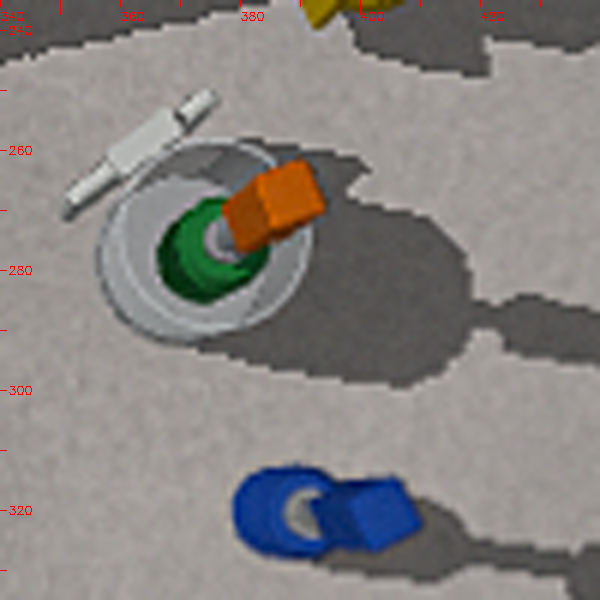

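View pics/s_n.png

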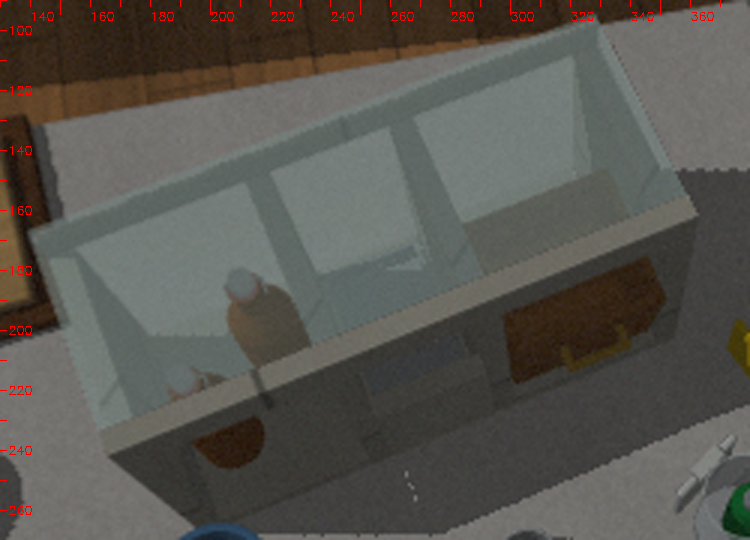

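View pics/t_n.png

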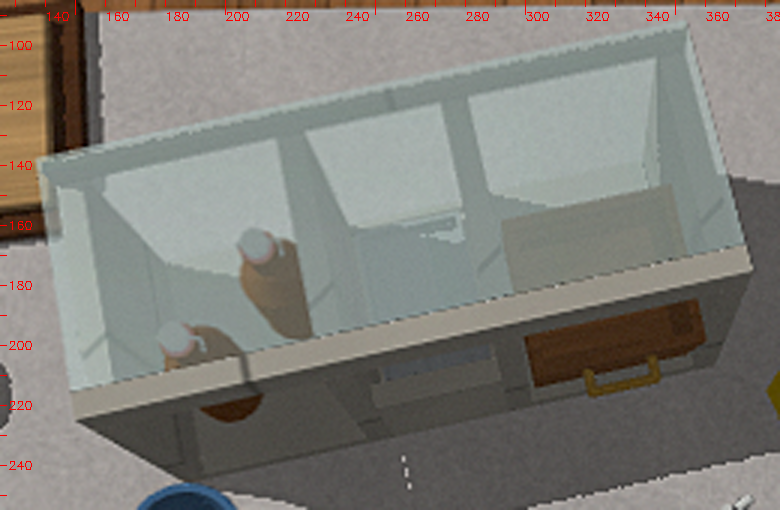

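```bash
cat > fit.py <<'E'
from h import *
s=cam("scene");t=cam("top")
N=np.array([[-.01,.23,.262],[-.01,-.23,.262],[.01,.23,.262],[.01,-.23,.262],[.18,.23,.26],[.18,-.23,.26]])
ns=np.array([[166,241.7],[362.3,161],[163.3,234],[360,153.3],[140,166.7],[329,98.3]])
nt=np.array([[150,224.3],[375,174.3],[148.3,216],[372.7,166.7],[138.3,138.3],[354,94.3]])
for i in range(6): print(i,tri([s,t],[ns[i],nt[i]]).round(4))
def Rz(a): return R.from_euler('z',a).as_matrix()
def fn(p,full=False):
    P=N@Rz(p[2]).T+[p[0],p[1],0]
    return np.r_[(proj(s,P)-ns).ravel(),(proj(t,P)-nt).ravel()]
r=least_squares(fn,[.7,.1,.2],loss='soft_l1');print("niche",r.x.round(4),np.degrees(r.x[2]));print(fn(r.x).reshape(-1,2).round(1).tolist())
B=np.array([[-1,1],[1,1],[1,-1],[-1,-1]])*.01
B=np.c_[np.r_[B,B],np.r_[np.full(4,.245),np.full(4,.16)]]
bs=np.array([[268,180],[308,146],[336,187],[298,208],[241,232],[270,264]])/6+[340,210]
bt=np.array([[260,172],[307,159],[327,206],[280,222],[222,205],[237,252]])/6+[340,235]
idx=[0,1,2,3,4,7]
def fb(p):
    P=(R.from_rotvec([p[4],p[5],0]).as_matrix()@Rz(p[3])@B[idx].T).T+p[:3]
    return np.r_[(proj(s,P)-bs).ravel(),(proj(t,P)-bt).ravel(),10*p[4],10*p[5]]
c=tri([s,t],[bs[:4].mean(0),bt[:4].mean(0)]);print(c)
r=least_squares(fb,[c[0],c[1],.01,-.3,0,0],loss='soft_l1')
print("brush",r.x.round(4),np.degrees(r.x[3:]),fb(r.x)[:-2].reshape(-1,2).round(1).tolist())
E
python3 fit.py
```

```text
0 [0.5118 0.2456 0.2606]
1 [ 0.608  -0.2002  0.2661]
2 [0.5267 0.2468 0.2693]
3 [ 0.6128 -0.1926  0.2977]
4 [0.6924 0.2817 0.2641]
5 [ 0.804  -0.1667  0.2249]
niche [0.5684 0.023  0.2136] 12.236908357677384
[[-0.3, 0.6], [1.5, 0.8], [-0.6, -0.0], [-0.1, 1.0], [-0.9, 0.1], [-0.1, -4.3], [-0.1, 1.0], [1.7, 1.0], [0.1, -0.4], [1.6, -0.7], [-1.6, -1.0], [0.0, -3.3]]
[ 0.42688279 -0.22474763  0.23440417]
brush [ 0.4264 -0.2271 -0.0126 -1.1976 -0.0078  0.0035] [-68.61565655  -0.44640121   0.19854392] [[-0.4, -1.2], [0.5, -0.3], [1.1, 0.2], [-0.0, 1.6], [-0.3, 0.1], [-0.3, 1.6], [-1.3, 0.0], [0.1, -1.6], [0.8, -0.2], [-0.6, 1.0], [-0.2, -0.7], [1.0, -0.0]]
```

```bash
cat > fit2.py <<'E'
exec(open('fit.py').read().split("def fb")[0])
rn=least_squares(lambda p:np.delete(fn(p).reshape(-1,2),[5,11],0).ravel(),[.57,.02,.2]).x
def fb(p):
    P=B[idx]@Rz(p[2]).T+[p[0],p[1],.006]
    return np.r_[(proj(s,P)-bs).ravel(),(proj(t,P)-bt).ravel()]
rb=least_squares(fb,[.427,-.225,-1.2],loss='soft_l1').x
print(rn,rb,fb(rb).reshape(-1,2).round(1).tolist())
th=np.linspace(0,2*np.pi,60)
def circ(x,y,z,r): return np.c_[x+r*np.cos(th),y+r*np.sin(th),0*th+z]
def ov(d,x0,y0,x1,y1,k,name,jar):
    c=cv2.resize(d["pixels"][y0:y1,x0:x1],None,fx=k,fy=k,interpolation=cv2.INTER_CUBIC)
    def pl(P,col,cl=True): cv2.polylines(c,[np.int32(((proj(d,P)-[x0,y0]+.5)*k-.5)*8)],cl,col,1,cv2.LINE_AA,3)
    n=lambda P:np.array(P)@Rz(rn[2]).T+[rn[0],rn[1],0]
    for x in(-.01,.01): pl(n([[x,.05,.115],[x,-.05,.115],[x,-.05,.225],[x,.05,.225]]),(0,255,255))
    for x in(-.01,.01): pl(n([[x,.23,0],[x,-.23,0],[x,-.23,.262],[x,.23,.262]]),(255,0,255))
    pl(n([[.18,.23,0],[.18,-.23,0],[.18,-.23,.26],[.18,.23,.26]]),(255,255,0))
    pl(n([[.023,.045,.035],[.163,.045,.035],[.163,-.045,.035],[.023,-.045,.035]]),(0,0,255))
    bx=B@Rz(rb[2]).T+[rb[0],rb[1],.006]
    pl(bx[:4],(255,255,0));pl(bx[4:],(255,255,0))
    pl(circ(rb[0],rb[1],.006,.018),(0,255,0));pl(circ(rb[0],rb[1],.091,.018),(0,255,0))
    pl(circ(jar[0],jar[1],.0,.037),(255,0,255));pl(circ(jar[0],jar[1],.11,.037),(255,0,255))
    cv2.imwrite(name,c)
E
cat > o.py <<'E'
exec(open('fit2.py').read())
jar=rb[:2]
ov(s,330,210,430,300,6,"pics/os1.png",jar);ov(t,330,235,430,315,6,"pics/ot1.png",jar)
ov(s,130,90,380,270,3,"pics/on_s.png",jar);ov(t,125,85,385,255,3,"pics/on_t.png",jar)
a=cv2.imread("pics/os1.png");b=cv2.imread("pics/ot1.png");
E
python3 o.py
```

```text
0 [0.5118 0.2456 0.2606]
1 [ 0.608  -0.2002  0.2661]
2 [0.5267 0.2468 0.2693]
3 [ 0.6128 -0.1926  0.2977]
4 [0.6924 0.2817 0.2641]
5 [ 0.804  -0.1667  0.2249]
niche [0.5684 0.023  0.2136] 12.236908357677384
[[-0.3, 0.6], [1.5, 0.8], [-0.6, -0.0], [-0.1, 1.0], [-0.9, 0.1], [-0.1, -4.3], [-0.1, 1.0], [1.7, 1.0], [0.1, -0.4], [1.6, -0.7], [-1.6, -1.0], [0.0, -3.3]]
[0.56906077 0.02310579 0.2157489 ] [ 0.42428798 -0.22216973 -1.20119596] [[-0.2, -2.0], [0.8, -1.2], [1.5, -0.5], [0.1, 0.9], [-0.6, -0.6], [-0.5, 1.1], [-1.4, 0.4], [0.2, -1.2], [0.9, 0.4], [-0.7, 1.6], [-0.7, -0.4], [0.5, 0.5]]
```

View pics/os1.png

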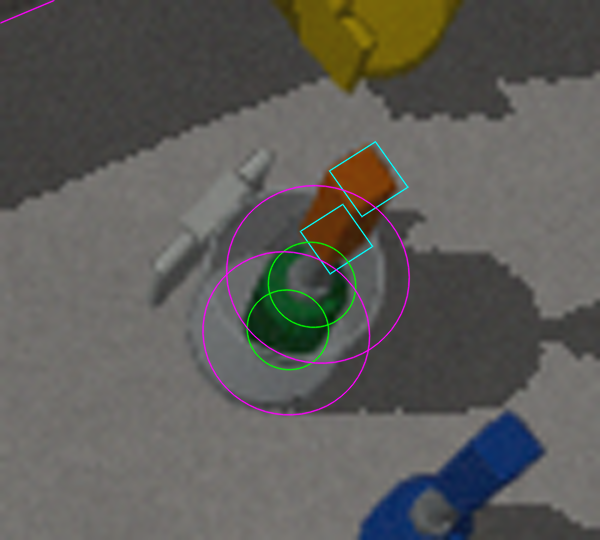

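View pics/ot1.png

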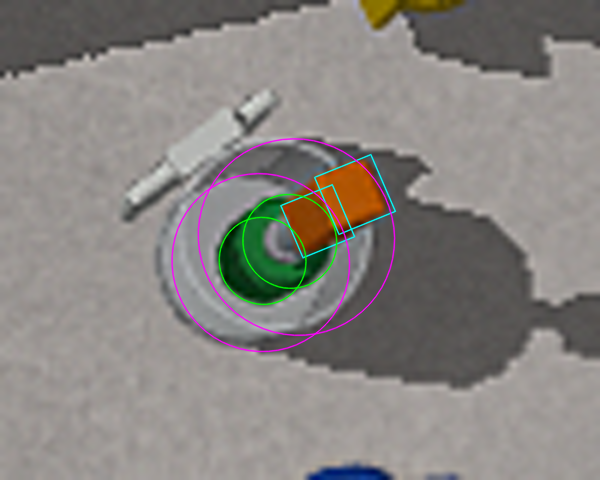

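View pics/on_s.png

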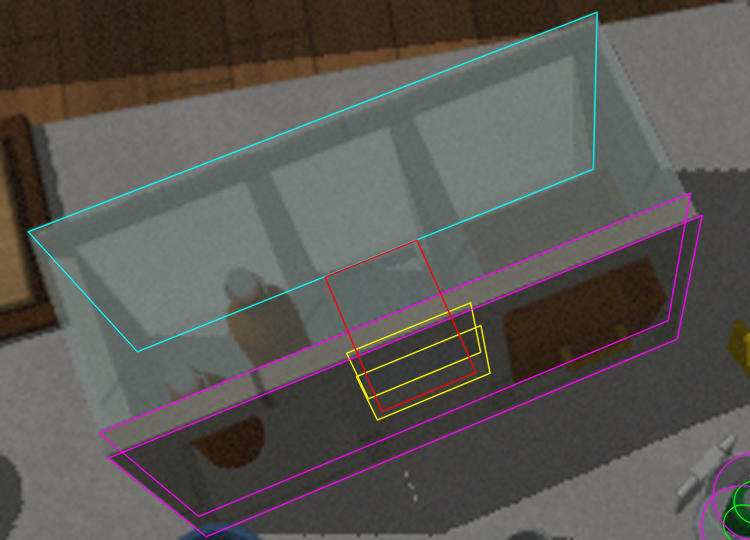

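View pics/on_t.png

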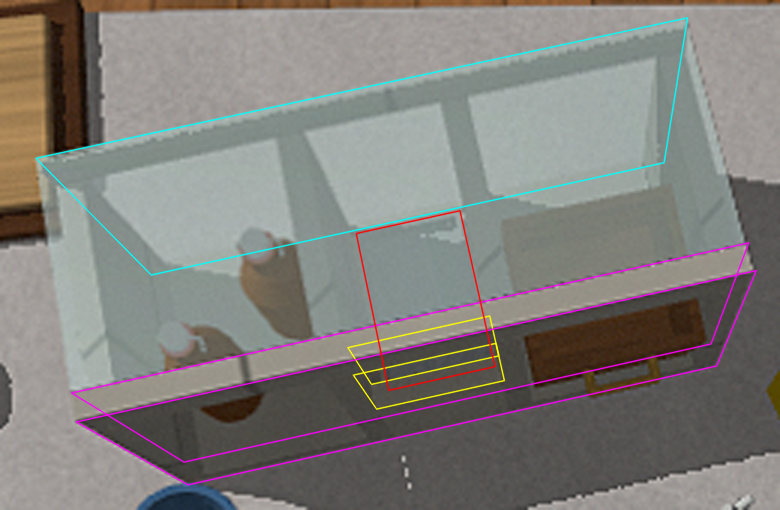

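```bash
python3 - <<'E'
from h import *
s=cam("scene");t=cam("top")
for d,n,a in((s,"s",[(315,85),(345,140),(145,215),(125,145)]),(t,"t",[(335,80),(350,155),(130,195),(120,120)])):
    ims=[]
    for i,(x,y) in enumerate(a):
        crop(d,x,y,x+40,y+36,9,"/tmp/c.png");im=cv2.imread("/tmp/c.png");ims.append(cv2.convertScaleAbs(im,alpha=1.4,beta=20))
    cv2.imwrite(f"pics/cor_{n}.png",np.vstack([np.hstack(ims[:2]),np.hstack(ims[2:])])[:600])
E
```

```text
(no output)
```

View pics/cor_s.png

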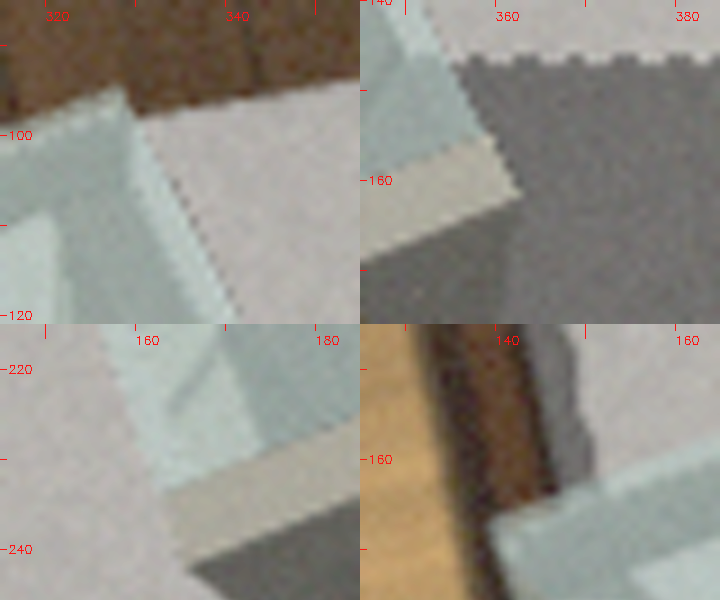

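View pics/cor_t.png

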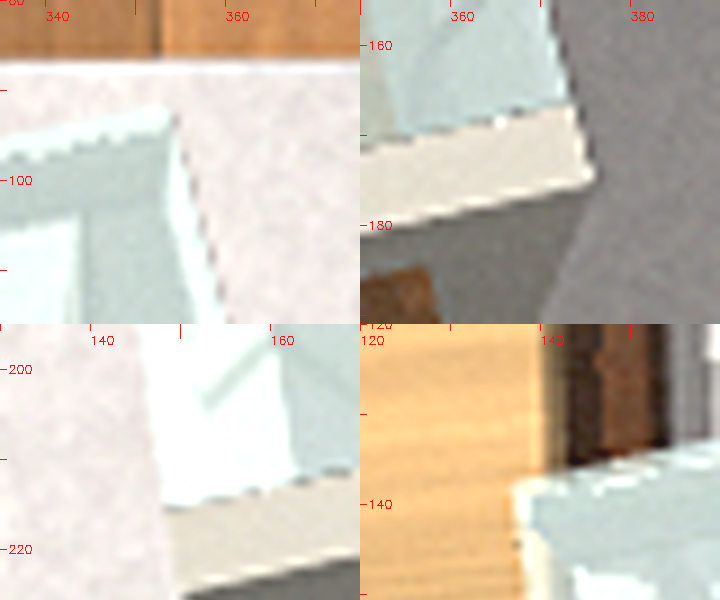

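```bash
cat > fit3.py <<'E'
from h import *
s=cam("scene");t=cam("top")
def Rz(a): return R.from_euler('z',a).as_matrix()
def tweak(d,q):
    e=dict(d); e["eye"]=d["eye"]+q[:3]*.001; e["R"]=R.from_rotvec(q[3:]*.001).as_matrix()@d["R"]; return e
N=np.array([[-.01,.23,.262],[-.01,-.23,.262],[.01,.23,.262],[.01,-.23,.262],[.18,.23,.26],[.18,-.23,.26]])
ns=np.array([[166,242],[361.5,161],[162.5,233.5],[358.7,155.3],[139.5,166.5],[327.5,95]])
nt=np.array([[150.5,225],[374.8,174.5],[148.3,215.5],[372.5,166.5],[137.7,138],[353.3,92]])
B=np.array([[-1,1],[1,1],[1,-1],[-1,-1]])*.01
B=np.c_[np.r_[B,B],np.r_[np.full(4,.245),np.full(4,.16)]]
bs=np.array([[268,180],[308,146],[336,187],[298,208],[241,232],[270,264]])/6+[340,210]-.4
bt=np.array([[260,172],[307,159],[327,206],[280,222],[222,205],[237,252]])/6+[340,235]-.4
idx=[0,1,2,3,4,7]
def res(p,w=True):
    S=tweak(s,p[6:12]);T=tweak(t,p[12:18])
    P=N@Rz(p[2]).T+[p[0],p[1],0]
    Q=B[idx]@Rz(p[5]).T+[p[3],p[4],.006]
    r=np.r_[(proj(S,P)-ns).ravel(),(proj(T,P)-nt).ravel(),(proj(S,Q)-bs).ravel(),(proj(T,Q)-bt).ravel()]
    return np.r_[r, p[6:]/2*1.] if w else r
if __name__=="__main__":
  r=least_squares(res,np.r_[.57,.02,.21,.425,-.222,-1.2,np.zeros(12)],loss='soft_l1')
  print(r.x.round(4)); print(res(r.x,False).reshape(-1,2).round(1).tolist())
E
python3 fit3.py
```

```text
[ 0.5703  0.0248  0.2134  0.4263 -0.2218 -1.1998 -0.0225 -0.094   2.6265
 -0.0067 -0.6669  0.2956  0.0225  0.094   3.5466  0.3943 -0.7124 -0.3095]
[[-0.8, 0.2], [1.3, 1.0], [-0.3, 0.3], [0.2, -0.8], [-0.7, 0.4], [0.6, -0.6], [-0.6, 0.1], [0.9, 0.8], [0.1, -0.1], [0.8, -0.5], [-0.9, -0.5], [-0.2, -0.7], [-0.3, -1.8], [0.6, -1.0], [1.3, -0.3], [0.0, 1.1], [-0.6, -0.4], [-0.5, 1.3], [-1.3, 0.3], [0.2, -1.3], [1.0, 0.3], [-0.5, 1.4], [-0.5, -0.4], [0.7, 0.4]]
```

```bash
cat > o2.py <<'E'
from fit3 import *
r=least_squares(res,np.r_[.57,.02,.21,.425,-.222,-1.2,np.zeros(12)],loss='soft_l1').x
s0,t0=s,t
s=tweak(s,r[6:12]);t=tweak(t,r[12:18]);rn=r[:3];rb=r[3:6]
src=open('fit2.py').read();exec(src[src.index("th="):])
import sys
jar=np.array([float(sys.argv[1]),float(sys.argv[2])])
ov(s,330,210,430,300,6,"pics/os%s.png"%sys.argv[3],jar);ov(t,330,235,430,315,6,"pics/ot%s.png"%sys.argv[3],jar)
ov(t,125,85,385,255,3,"pics/on_t%s.png"%sys.argv[3],jar)
a=cv2.imread("pics/os%s.png"%sys.argv[3])[:480];b=cv2.imread("pics/ot%s.png"%sys.argv[3])
cv2.imwrite("pics/oj%s.png"%sys.argv[3],cv2.resize(np.hstack([a[100:480,100:480],b[80:460,100:480]]),None,fx=1.05,fy=1.05))
E
python3 o2.py .426 -.2145 2
```

```text
(no output)
```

View pics/oj2.png

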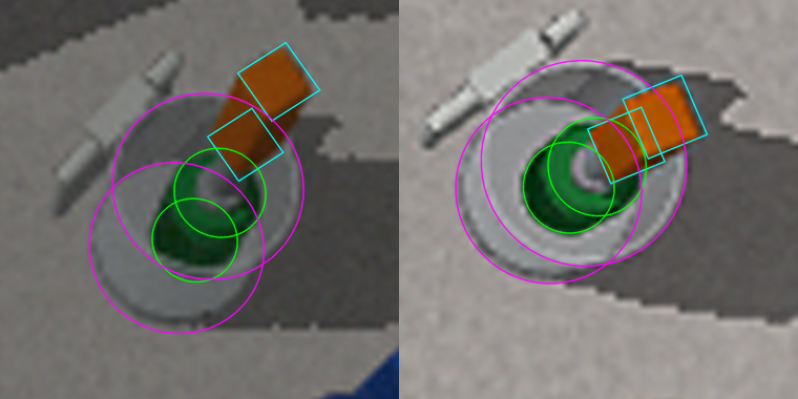

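View pics/on_t2.png

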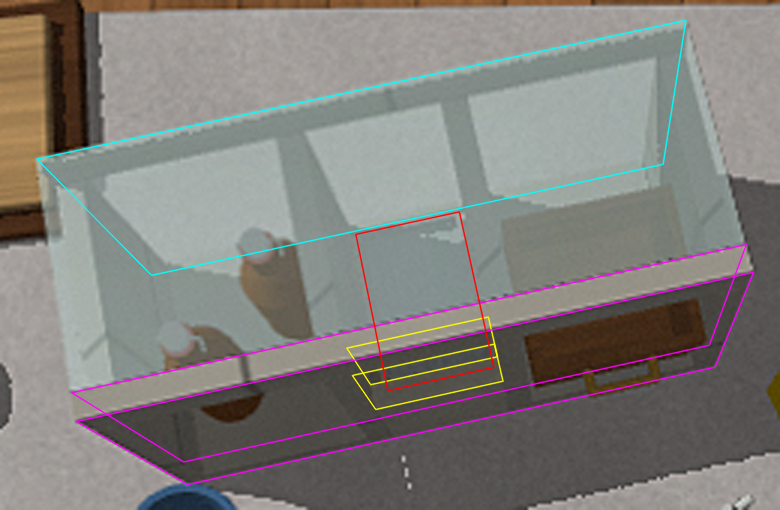

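```bash
cat > plan.py <<'E'
from h import *
P_B=np.array([.4263,-.2218]); YB=np.radians(21.3); NI=np.array([.5703,.0248]); YN=.2134
def pose(p,az,lean):
    # lean>0: tool z points toward +p direction (az, rad); y axis = az-90deg
    pd=np.array([np.cos(az),np.sin(az),0]); k=np.array([0,0,1.])
    z=np.sin(lean)*pd-np.cos(lean)*k; y=np.array([pd[1],-pd[0],0]); x=np.cross(y,z)
    return np.array(p,float),R.from_matrix(np.c_[x,y,z])
def rows(start,ways):
    # ways: list of (pose, nrows)
    p0,R0=start; off=[];tw=[]; pp,pr=start
    for (p,r),n in ways:
        dv=(pr.inv()*r).as_rotvec()
        for i in range(1,n+1):
            f=i/n; q=pp+(p-pp)*f; rr=pr*R.from_rotvec(dv*f)
            off.append(R0.inv().apply(q-p0).round(4).tolist()); tw.append(np.degrees((R0.inv()*rr).as_rotvec()).round(1).tolist())
        print("step mm",np.linalg.norm(p-pp)*1000/n,"deg",np.degrees(np.linalg.norm(dv))/n); pp,pr=p,r
    for j in range(0,len(off),10): print("offset",off[j:j+10]);print("twist",tw[j:j+10])
def cur():
    s=env.get_state(); return s["eef_pos"],R.from_quat(s["tcp_rot"])
d2r=np.radians
E
python3 - <<'E'
from plan import *
s=cam("scene");t=cam("top")
print("blue handle top", tri([s,t],[(414,281),(403,318)]), atz(t,(391,318),0.06))
print("yellow",atz(t,(405,215),.05),"scoop",atz(t,(296,279),.02),atz(t,(297,330),.02),"mortar",atz(t,(187,267),.05),"spice",atz(t,(460,264),.08))
rows(cur(),[(pose([.45,.27,.40],d2r(120),0),6),(pose([.50,.05,.42],d2r(75),0),4)])
E
```

```text
blue handle top [ 0.32564645 -0.24387911  0.26416106] [ 0.32589219 -0.25375631  0.06      ]
yellow [ 0.57372007 -0.29979751  0.05      ] scoop [ 0.42269796 -0.03103769  0.02      ] [ 0.30021643 -0.03312239  0.02      ] mortar [0.45122012 0.22944723 0.05      ] spice [ 0.44792147 -0.41787828  0.08      ]
step mm 66.28602197688946 deg 5.762435713466151
step mm 56.62375826453063 deg 11.249999999999998
offset [[-0.0484, -0.0355, -0.0281], [-0.0968, -0.071, -0.0562], [-0.1453, -0.1065, -0.0843], [-0.1937, -0.1419, -0.1125], [-0.2421, -0.1774, -0.1406], [-0.2905, -0.2129, -0.1687], [-0.3254, -0.2572, -0.1737], [-0.3603, -0.3015, -0.1787], [-0.3952, -0.3458, -0.1837], [-0.4301, -0.3901, -0.1887]]
twist [[-0.0, -0.0, 5.8], [-0.0, -0.0, 11.5], [-0.0, -0.0, 17.3], [-0.0, -0.0, 23.0], [-0.0, -0.0, 28.8], [-0.0, -0.0, 34.6], [-0.0, -0.0, 45.8], [-0.0, -0.0, 57.1], [-0.0, -0.0, 68.3], [-0.0, -0.0, 79.6]]
```

Request:
{"api": "play_rows", "payload": {"offset": [[-0.045, -0.033, -0.03], [-0.09, -0.066, -0.06], [-0.135, -0.1, -0.09], [-0.18, -0.133, -0.115], [-0.225, -0.167, -0.14], [-0.27, -0.2, -0.165], [-0.31, -0.245, -0.17], [-0.35, -0.295, -0.175], [-0.39, -0.345, -0.18], [-0.43, -0.39, -0.19]], "twist": [[0, 0, 6], [0, 0, 12], [0, 0, 18], [0, 0, 24], [0, 0, 32], [0, 0, 41], [0, 0, 50], [0, 0, 60], [0, 0, 70], [0, 0, 80]], "fingers": 0.6}}

```text
clock: 2.05
eef_pos: [0.4993, 0.0501, 0.4214]
tcp_rot: [0.797, 0.604, 0.0, -0.0]
wrist_force: [1.6, 0.9, -0.3]
opening: 0.0514
```

```bash
python3 - <<'E'
from plan import *
s=env.get_state();print(s["clock"],s["qpos"].round(3),s["eef_pos"].round(4),cur()[1].as_matrix().round(3).tolist(),s["opening"])
G=35
pg=pose([0,0,0],YB,-d2r(G)); zt=pg[1].as_matrix()[:,2]
g=np.array([*P_B,.006+.213]); tcp=g+.019*zt
pre=(tcp-.13*zt,pg[1]); print("tcp",tcp,"pre",pre[0])
rows(cur(),[(pre,10)])
E
```

```text
2.05 [-0.488  0.262  0.473  1.501 -0.121  1.407 -0.284] [0.4993 0.0501 0.4214] [[0.271, 0.963, 0.0], [0.963, -0.271, 0.001], [0.001, 0.0, -1.0]] 0.051380366955438565
tcp [ 0.41614647 -0.22575869  0.20343611] pre [ 0.48561797 -0.19867289  0.30992588]
step mm 27.29797686397121 deg 6.279881465121367
offset [[-0.0243, 0.0054, 0.0111], [-0.0487, 0.0109, 0.0223], [-0.073, 0.0163, 0.0334], [-0.0973, 0.0217, 0.0445], [-0.1216, 0.0272, 0.0557], [-0.146, 0.0326, 0.0668], [-0.1703, 0.038, 0.0779], [-0.1946, 0.0434, 0.089], [-0.2189, 0.0489, 0.1002], [-0.2433, 0.0543, 0.1113]]
twist [[1.6, -3.2, 5.1], [3.2, -6.5, 10.3], [4.8, -9.7, 15.4], [6.5, -13.0, 20.5], [8.1, -16.2, 25.6], [9.7, -19.5, 30.8], [11.3, -22.7, 35.9], [12.9, -26.0, 41.0], [14.5, -29.2, 46.1], [16.1, -32.5, 51.3]]
```

Request:
{"api": "play_rows", "payload": {"offset": [[-0.024, 0.005, 0.011], [-0.049, 0.011, 0.022], [-0.073, 0.016, 0.033], [-0.097, 0.022, 0.045], [-0.122, 0.027, 0.056], [-0.146, 0.033, 0.067], [-0.17, 0.038, 0.078], [-0.195, 0.043, 0.089], [-0.219, 0.049, 0.1], [-0.243, 0.054, 0.111]], "twist": [[1.6, -3.2, 5.1], [3.2, -6.5, 10.3], [4.8, -9.7, 15.4], [6.5, -13.0, 20.5], [8.1, -16.2, 25.6], [9.7, -19.5, 30.8], [11.3, -22.7, 35.9], [12.9, -26.0, 41.0], [14.5, -29.2, 46.1], [16.1, -32.5, 51.3]]}}

```text
clock: 3.3
eef_pos: [0.4873, -0.1969, 0.3095]
tcp_rot: [0.937, 0.178, -0.296, 0.057]
wrist_force: [0.3, -0.7, -0.6]
opening: 0.0512
```

```bash
python3 - <<'E'
from plan import *
s=env.get_state();print(s["clock"],s["qpos"].round(3),s["eef_pos"].round(4),s["opening"])
G=35
pg=pose([0,0,0],YB,-d2r(G)); zt=pg[1].as_matrix()[:,2]
g=np.array([*P_B,.006+.213]); tcp=g+.019*zt
print("ang err",np.degrees((cur()[1].inv()*pg[1]).as_rotvec()).round(2))
print((cur()[1].inv().apply(tcp-s["eef_pos"])).round(4))
a=cam("scene");b=cam("top")
crop(a,310,180,440,300,5,"pics/p1s.png");crop(b,310,200,440,320,5,"pics/p1t.png")
E
```

```text
3.3 [-0.217  0.716  0.755  1.36  -0.007  1.638 -0.693] [ 0.4873 -0.1969  0.3095] 0.05121531455987459
ang err [0.22 0.08 0.09]
[-0.0019  0.0006  0.1309]
```

View pics/p1s.png

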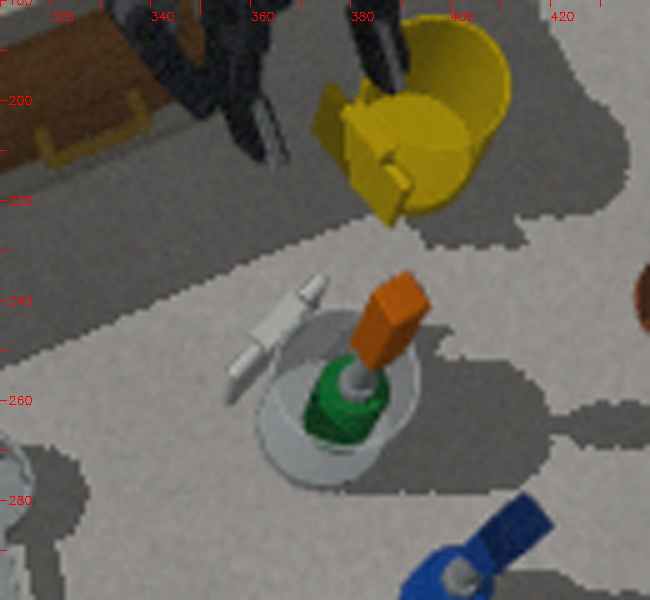

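View pics/p1t.png

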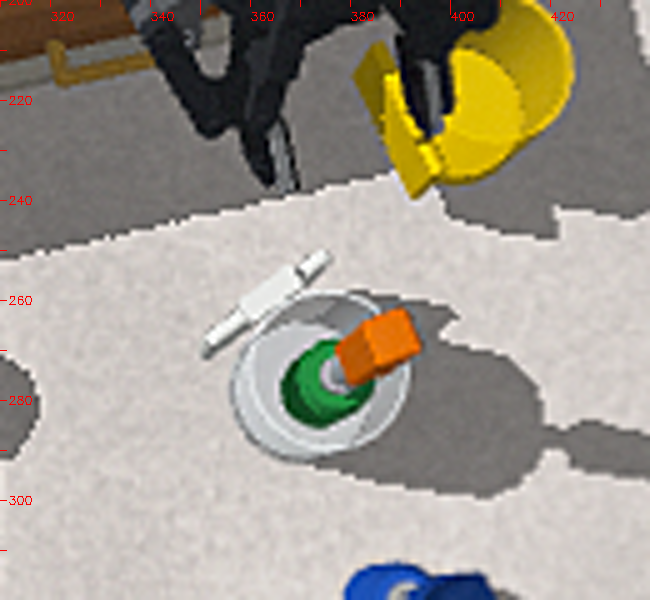

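```bash
python3 - <<'E'
from plan import *
a=cam("scene");b=cam("top");p,r=cur()
for dy in(-.0257,0,.0257):
    q=p+r.apply([0,dy,0]); print(dy,proj(a,q).round(1),proj(b,q).round(1))
rows(cur(),[((p+r.apply([-.0019,.0006,.131]),r),8)])
E
```

```text
-0.0257 [[365.1 211.5]] [[365.6 234.8]]
0 [[375.5 205. ]] [[378.3 229.7]]
0.0257 [[385.7 198.6]] [[391.  224.5]]
step mm 16.376893974438502 deg 0.0
offset [[-0.0002, 0.0001, 0.0164], [-0.0005, 0.0002, 0.0328], [-0.0007, 0.0002, 0.0491], [-0.001, 0.0003, 0.0655], [-0.0012, 0.0004, 0.0819], [-0.0014, 0.0004, 0.0983], [-0.0017, 0.0005, 0.1146], [-0.0019, 0.0006, 0.131]]
twist [[0.0, 0.0, 0.0], [0.0, 0.0, 0.0], [0.0, 0.0, 0.0], [0.0, 0.0, 0.0], [0.0, 0.0, 0.0], [0.0, 0.0, 0.0], [0.0, 0.0, 0.0], [0.0, 0.0, 0.0]]
```

Request:
{"api": "play_rows", "payload": {"offset": [[0, 0, 0.02], [-0.001, 0, 0.04], [-0.001, 0, 0.06], [-0.001, 0, 0.08], [-0.002, 0, 0.1], [-0.002, 0, 0.115], [-0.002, 0, 0.125], [-0.002, 0, 0.131], [-0.002, 0, 0.131], [-0.002, 0, 0.131]], "twist": [[0, 0, 0], [0, 0, 0], [0, 0, 0], [0, 0, 0], [0, 0, 0], [0, 0, 0], [0, 0, 0], [0, 0, 0], [0, 0, 0], [0, 0, 0]]}}

```text
clock: 4.75
eef_pos: [0.4161, -0.225, 0.2042]
tcp_rot: [0.937, 0.179, -0.295, 0.057]
wrist_force: [0.6, -0.1, 0.3]
opening: 0.0515
```

```bash
python3 - <<'E'
from plan import *
a=cam("scene");b=cam("top")
crop(a,320,200,420,290,4,"/tmp/a.png");crop(b,320,215,420,305,4,"/tmp/b.png")
cv2.imwrite("pics/p2.png",np.hstack([cv2.imread("/tmp/a.png"),cv2.imread("/tmp/b.png")]))
p,r=cur();print(p,proj(a,p),proj(b,p))
E
```

```text
[ 0.41593078 -0.22502998  0.20411032] [[390.03803198 248.36293127]] [[386.6563207  273.51878067]]
```

View pics/p2.png

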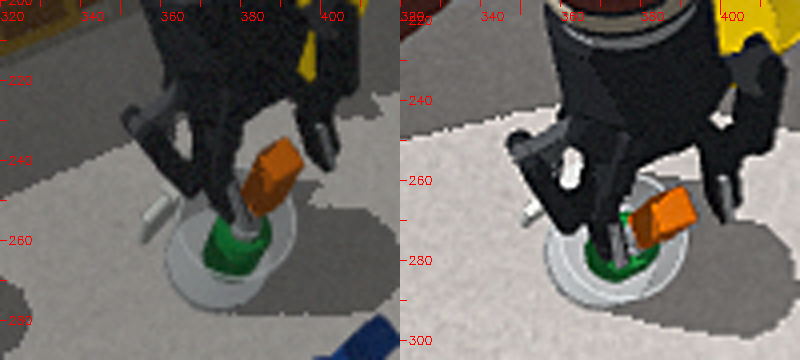

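```bash
python3 - <<'E'
from plan import *
a=cam("scene");b=cam("top")
for z in (.166,.204,.251): print(proj(a,[.4263,-.2218,z]),proj(b,[.4263,-.2218,z]))
E
```

```text
[[385.23628543 248.5431014 ]] [[382.25838509 270.43537817]]
[[387.51052195 244.2513153 ]] [[384.88781747 268.50036421]]
[[390.56020482 238.49557646]] [[388.44704885 265.88032586]]
```

Request:
{"api": "play_rows", "payload": {"offset": [[0, 0, 0], [0, 0, 0], [0, 0, 0], [0, 0, 0], [0, 0, 0], [0, 0, 0], [0, 0, 0], [0, 0, 0], [0, 0, 0], [0, 0, 0]], "twist": [[0, 0, 0], [0, 0, 0], [0, 0, 0], [0, 0, 0], [0, 0, 0], [0, 0, 0], [0, 0, 0], [0, 0, 0], [0, 0, 0], [0, 0, 0]], "fingers": 0, "grip_force": 60}}

```text
clock: 6.2
eef_pos: [0.4154, -0.225, 0.204]
tcp_rot: [0.937, 0.178, -0.296, 0.057]
wrist_force: [-0.2, 0.6, 2.4]
opening: 0.0192
```

```bash
python3 - <<'E'
from plan import *
a=cam("scene");b=cam("top")
crop(a,320,200,420,290,4,"/tmp/a.png");crop(b,320,215,420,305,4,"/tmp/b.png")
cv2.imwrite("pics/p3.png",np.hstack([cv2.imread("/tmp/a.png"),cv2.imread("/tmp/b.png")]))
p,r=cur();print(p,r.as_matrix().round(3).tolist(),env.get_state()["opening"])
print("up 1m in tool",r.inv().apply([0,0,1]).round(4))
E
```

```text
[ 0.41540271 -0.22503182  0.20397751] [[0.762, 0.368, -0.533], [0.3, -0.93, -0.212], [-0.574, 0.002, -0.819]] 0.019417836471969683
up 1m in tool [-0.5741  0.0015 -0.8188]
```

View pics/p3.png

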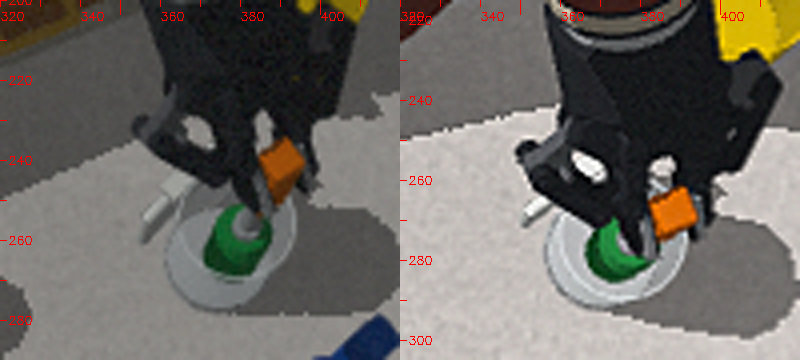

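Request:
{"api": "play_rows", "payload": {"offset": [[-0.0144, 0, -0.0205], [-0.0287, 0, -0.041], [-0.0344, 0, -0.0491], [-0.0344, 0, -0.0491], [-0.0344, 0, -0.0491], [-0.02, 0, -0.0287], [-0.0086, 0, -0.0123], [-0.0023, 0, -0.0033], [-0.0017, 0, -0.0025], [-0.0017, 0, -0.0025]], "twist": [[0, 0, 0], [0, 0, 0], [0, 0, 0], [0, 0, 0], [0, 0, 0], [0, 0, 0], [0, 0, 0], [0, 0, 0], [0, 0, 0], [0, 0, 0]]}}

```text
clock: 7.55
eef_pos: [0.4157, -0.2253, 0.2073]
tcp_rot: [0.937, 0.178, -0.295, 0.057]
wrist_force: [0.2, 0.1, 0.3]
opening: 0.0195
```

```bash
python3 - <<'E'
from plan import *
a=cam("scene");b=cam("top")
crop(a,320,200,420,290,4,"/tmp/a.png");crop(b,320,215,420,305,4,"/tmp/b.png")
cv2.imwrite("pics/p4.png",np.hstack([cv2.imread("/tmp/a.png"),cv2.imread("/tmp/b.png")]))
p,r=cur();print(p,env.get_state()["opening"],env.get_state()["wrist_force"])
E
```

```text
[ 0.4158243  -0.22527523  0.20750652] 0.019225365425370705 [-0.78581532  0.18395314 -1.09967817]
```

View pics/p4.png

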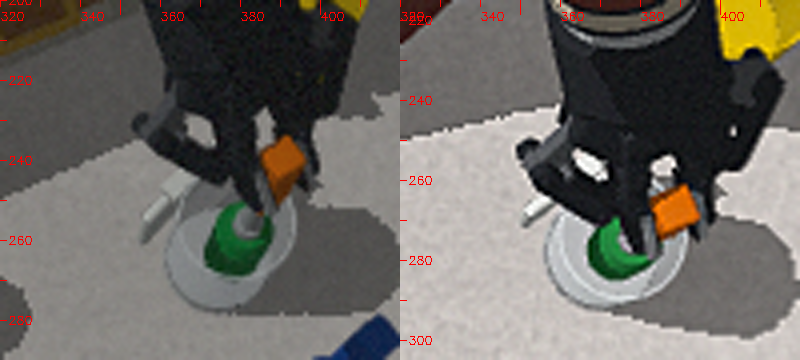

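Request:
{"api": "play_rows", "payload": {"offset": [[-0.0144, 0, -0.0205], [-0.0287, 0, -0.041], [-0.0344, 0, -0.0491], [-0.0344, 0, -0.0491], [-0.0344, 0, -0.0491], [-0.02, 0, -0.0287], [-0.0086, 0, -0.0123], [-0.0023, 0, -0.0033], [0, 0, 0], [0, 0, 0]], "twist": [[0, 0, 0], [0, 0, 0], [0, 0, 0], [0, 0, 0], [0, 0, 0], [0, 0, 0], [0, 0, 0], [0, 0, 0], [0, 0, 0], [0, 0, 0]]}}

```text
clock: 8.9
eef_pos: [0.4156, -0.2251, 0.207]
tcp_rot: [0.937, 0.178, -0.296, 0.057]
wrist_force: [0.2, 0.0, -1.3]
opening: 0.0193
```

```bash
python3 - <<'E'
from plan import *
p,r=cur();print(p)
# lift straight up 230 mm
rows(cur(),[((p+[0,0,.22],r),8)])
E
```

```text
[ 0.41558723 -0.22511914  0.20701226]
step mm 27.5 deg 0.0
offset [[-0.0158, 0.0, -0.0225], [-0.0316, 0.0001, -0.045], [-0.0474, 0.0001, -0.0675], [-0.0632, 0.0002, -0.0901], [-0.0789, 0.0002, -0.1126], [-0.0947, 0.0003, -0.1351], [-0.1105, 0.0003, -0.1576], [-0.1263, 0.0004, -0.1801]]
twist [[0.0, 0.0, 0.0], [0.0, 0.0, 0.0], [0.0, 0.0, 0.0], [0.0, 0.0, 0.0], [0.0, 0.0, 0.0], [0.0, 0.0, 0.0], [0.0, 0.0, 0.0], [0.0, 0.0, 0.0]]
```

Request:
{"api": "play_rows", "payload": {"offset": [[-0.009, 0, -0.013], [-0.022, 0, -0.031], [-0.037, 0, -0.053], [-0.053, 0, -0.075], [-0.069, 0, -0.098], [-0.085, 0, -0.12], [-0.101, 0, -0.143], [-0.115, 0, -0.164], [-0.126, 0, -0.18], [-0.126, 0, -0.18]], "twist": [[0, 0, 0], [0, 0, 0], [0, 0, 0], [0, 0, 0], [0, 0, 0], [0, 0, 0], [0, 0, 0], [0, 0, 0], [0, 0, 0], [0, 0, 0]]}}

```text
clock: 10.15
eef_pos: [0.4153, -0.2255, 0.429]
tcp_rot: [0.938, 0.178, -0.293, 0.058]
wrist_force: [-0.2, 0.4, -0.6]
opening: 0.0191
```

```bash
python3 - <<'E'
from plan import *
s=env.get_state();print(s["clock"],s["qpos"].round(3),s["eef_pos"].round(4))
a=cam("scene");b=cam("top")
crop(a,330,180,430,300,5,"/tmp/a.png");crop(b,330,200,430,320,5,"/tmp/b.png")
cv2.imwrite("pics/p5.png",np.hstack([cv2.imread("/tmp/a.png"),cv2.imread("/tmp/b.png")])[:,:800])
cv2.imwrite("pics/p5a.png",cv2.imread("/tmp/a.png"))
E
```

```text
10.15 [-0.225  0.531  0.824  1.347  0.115  1.775 -0.598] [ 0.4153 -0.2255  0.429 ]
```

View pics/p5.png

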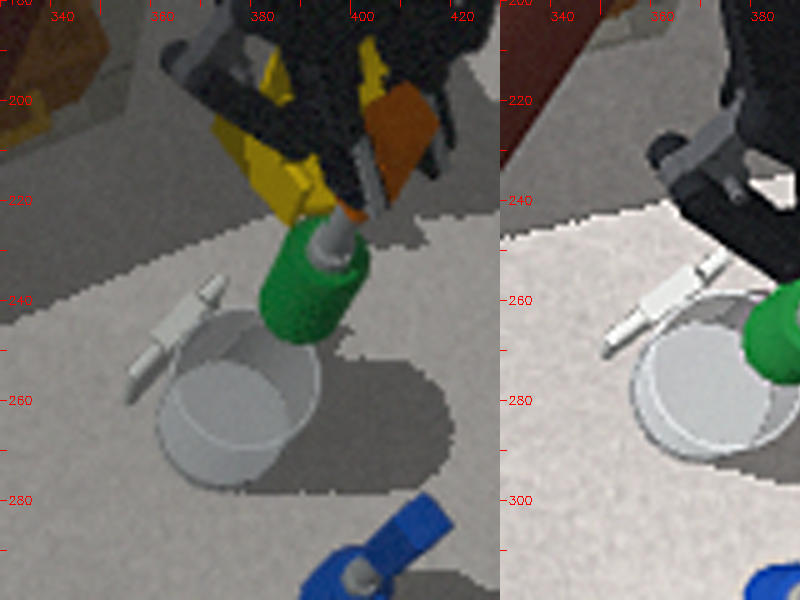

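```bash
cat > bm.py <<'E'
from plan import *
# brush in tool frame from grasp assumption
T0=np.array([.4156,-.2251,.204]); 
def tool2brush():
    R0=R.from_quat([.937,.178,-.296,.057])
    tip=R0.inv().apply(np.array([.4263,-.2218,.006])-T0); ax=R0.inv().apply([0,0,1.])
    # jaw centring: tool y = 0
    bR=R0.inv()*R.from_euler('z',YB)
    return tip,bR
def brushw(state=None):
    p,r=cur(); tip,bR=tool2brush(); tip=tip.copy()
    g=tip+bR.apply([0,0,.2]); tip[1]-=g[1]
    return p+r.apply(tip), r*bR
th=np.linspace(0,2*np.pi,40)
def draw(d,tip,br,x0,y0,x1,y1,k):
    c=cv2.resize(d["pixels"][y0:y1,x0:x1],None,fx=k,fy=k,interpolation=cv2.INTER_CUBIC)
    def pl(P,col): cv2.polylines(c,[np.int32(((proj(d,tip+br.apply(P))-[x0,y0]+.5)*k-.5)*8)],True,col,1,cv2.LINE_AA,3)
    for z,rad in((0,.018),(.085,.018),(.085,.009)): pl(np.c_[rad*np.cos(th),rad*np.sin(th),0*th+z],(0,255,255))
    for z in(.16,.245): pl(np.array([[-1,1,0],[1,1,0],[1,-1,0],[-1,-1,0]])*.01+[0,0,z],(255,255,0))
    return c
E
python3 - <<'E'
from bm import *
s=cam("scene");t=cam("top")
tip,br=brushw();print(tip,np.degrees(np.arccos(br.apply([0,0,1])[2])))
cv2.imwrite("pics/p6.png",np.hstack([draw(s,tip,br,360,180,430,260,5),draw(t,tip,br,360,215,430,295,5)]))
E
```

```text
[ 0.42550102 -0.219954    0.22809029] 0.06778140973365
```

View pics/p6.png

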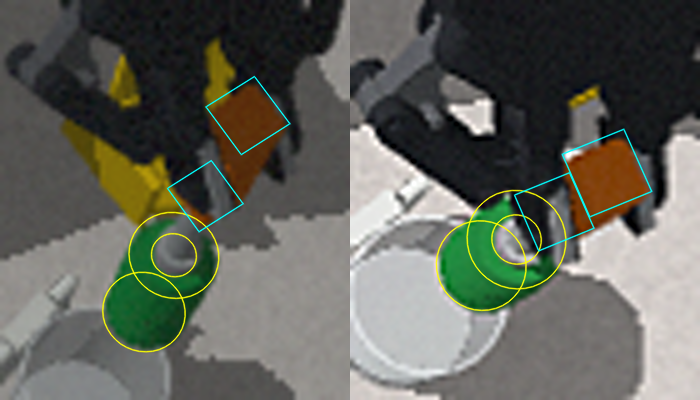

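```bash
cat > fin.py <<'E'
from bm import *
TH=d2r(50)
tipT,bR=tool2brush(); tipT=tipT.copy(); tipT[1]-=(tipT+bR.apply([0,0,.2]))[1]
def toolfor(tip_n,th=TH,yaw=YN):
    # tip in opening-niche frame (z above counter)
    tipw=np.r_[NI,0]+R.from_euler('z',YN).apply(tip_n)
    # brush orientation: upright at yaw YN-like (plane dir), lean handle toward -x
    br=R.from_euler('z',yaw)*R.from_euler('y',-th)
    tr=br*bR.inv(); return tipw-tr.apply(tipT),tr
ax=np.array([-np.sin(TH),0,np.cos(TH)])
F=np.array([.115,0,.082])
if __name__=="__main__":
    f=toolfor(F); A=toolfor(F+.23*ax)
    print("A",A[0].round(3),A[1].as_matrix()[:,2].round(3),"F",f[0].round(3))
    p,r=cur()
    print("tip A niche",F+.23*ax)
    rows(cur(),[(A,10)])
E
python3 fin.py
```

```text
A [ 0.355 -0.022  0.349] [ 0.252  0.051 -0.966] F [0.527 0.015 0.201]
tip A niche [-0.06119022  0.          0.22984115]
step mm 22.490642905524382 deg 5.076571436398259
offset [[0.006, -0.021, 0.0053], [0.012, -0.0421, 0.0105], [0.018, -0.0631, 0.0158], [0.0239, -0.0841, 0.0211], [0.0299, -0.1052, 0.0263], [0.0359, -0.1262, 0.0316], [0.0419, -0.1472, 0.0368], [0.0479, -0.1682, 0.0421], [0.0539, -0.1893, 0.0474], [0.0599, -0.2103, 0.0526]]
twist [[0.1, 5.0, 0.9], [0.3, 10.0, 1.9], [0.4, 15.0, 2.8], [0.6, 19.9, 3.8], [0.7, 24.9, 4.7], [0.9, 29.9, 5.7], [1.0, 34.9, 6.6], [1.2, 39.9, 7.6], [1.3, 44.9, 8.5], [1.5, 49.9, 9.5]]
```

```bash
cat > chk.py <<'E'
import numpy as np
W=[(-.05,.205,25),(-.005,.172,38),(.10,.075,45)]
def sil(x,z,th):
    a=np.radians(th);ax=np.array([-np.sin(a),np.cos(a)]);n=np.array([np.cos(a),np.sin(a)])
    pts=[]
    for s in np.linspace(0,.245,120):
        h=.018 if s<=.085 else (.009 if s<.11 else (.006 if s<.16 else .0142))
        for u in(-1,1): pts.append(np.array([x,z])+ax*s+n*u*h)
    # gripper: fingers & body; tool dir tilt
    t=np.radians(th-35); td=np.array([np.sin(t),-np.cos(t)]); tn=np.array([np.cos(t),np.sin(t)])
    g=np.array([x,z])+ax*.213
    G=[g+td*d+tn*u for d in np.linspace(-.054,.019,10) for u in(-.014,.014)]+[g+td*d+tn*u for d in np.linspace(-.2,-.054,15) for u in(-.043,.043)]
    return np.array(pts),np.array(G)
def d_rect(P,x0,x1,z0,z1):
    dx=np.maximum(np.maximum(x0-P[:,0],P[:,0]-x1),0);dz=np.maximum(np.maximum(z0-P[:,1],P[:,1]-z1),0);return np.hypot(dx,dz).min()
for (a,b) in zip(W[:-1],W[1:]):
    for f in np.linspace(0,1,8):
        c=np.array(a)*(1-f)+np.array(b)*f
        P,G=sil(*c); o=[]
        for Q in(P,G): o+=[d_rect(Q,-.01,.01,0,.115),d_rect(Q,-.01,.01,.225,.262),d_rect(Q,.0,.18,.225 if 0 else .252,.26)]
        o.append(P[:,1].min()-.035)
        t=np.radians(c[2]-35);ax=-np.sin(np.radians(c[2]))
        print(c.round(3),(np.array(o)*1000).round(0),"tcpx",round(c[0]+ax*.213+.019*np.sin(t),3),"wx",round(c[0]+ax*.213-.25*np.sin(t),3))
E
python3 chk.py
```

```text
[-0.05   0.205 25.   ] [100.  27.  47. 288. 166. 174. 162.] tcpx -0.143 wx -0.097
[-0.044  0.2   26.857] [ 92.  23.  44. 281. 160. 169. 157.] tcpx -0.142 wx -0.104
[-0.037  0.196 28.714] [ 84.  20.  42. 274. 154. 163. 152.] tcpx -0.142 wx -0.112
[-0.031  0.191 30.571] [ 76.  17.  40. 266. 149. 158. 147.] tcpx -0.141 wx -0.12
[-2.4000e-02  1.8600e-01  3.2429e+01] [ 68.  15.  38. 258. 143. 152. 141.] tcpx -0.139 wx -0.127
[-1.8000e-02  1.8100e-01  3.4286e+01] [ 61.  13.  37. 251. 137. 147. 136.] tcpx -0.138 wx -0.135
[-1.1000e-02  1.7700e-01  3.6143e+01] [ 54.  12.  36. 243. 132. 141. 131.] tcpx -0.137 wx -0.142
[-5.00e-03  1.72e-01  3.80e+01] [ 47.  11.  35. 235. 126. 136. 126.] tcpx -0.135 wx -0.149
[-5.00e-03  1.72e-01  3.80e+01] [ 47.  11.  35. 235. 126. 136. 126.] tcpx -0.135 wx -0.149
[1.00e-02 1.58e-01 3.90e+01] [ 32.   9.  33. 215. 108. 118. 112.] tcpx -0.123 wx -0.141
[2.50e-02 1.44e-01 4.00e+01] [ 18.   7.  35. 195.  91. 101.  98.] tcpx -0.11 wx -0.134
[4.0e-02 1.3e-01 4.1e+01] [ 15.  15.  42. 175.  75.  85.  84.] tcpx -0.098 wx -0.126
[ 0.055  0.117 42.   ] [ 16.  18.  42. 155.  61.  71.  70.] tcpx -0.085 wx -0.118
[ 0.07   0.103 43.   ] [ 18.  19.  37. 136.  49.  60.  55.] tcpx -0.073 wx -0.11
[ 0.085  0.089 44.   ] [ 18.  12.  38. 116.  36.  50.  41.] tcpx -0.06 wx -0.102
[ 0.1    0.075 45.   ] [19. 14. 40. 97. 25. 32. 27.] tcpx -0.047 wx -0.094
```

```bash
python3 - <<'E'
from fin import *
w0=toolfor([-.05,0,.205],d2r(25)); print(w0[0],w0[1].as_matrix()[:,2])
rows(cur(),[(w0,8)])
E
```

```text
[ 0.4297751  -0.00570217  0.37973186] [-0.17026373 -0.04055058 -0.98456382]
step mm 27.99124192548567 deg 3.3225389855032725
offset [[0.0129, -0.0247, -0.002], [0.0259, -0.0495, -0.004], [0.0388, -0.0742, -0.006], [0.0518, -0.099, -0.0081], [0.0647, -0.1237, -0.0101], [0.0777, -0.1484, -0.0121], [0.0906, -0.1732, -0.0141], [0.1035, -0.1979, -0.0161]]
twist [[0.4, 3.1, 1.1], [0.9, 6.2, 2.2], [1.3, 9.3, 3.2], [1.7, 12.5, 4.3], [2.1, 15.6, 5.4], [2.6, 18.7, 6.5], [3.0, 21.8, 7.5], [3.4, 24.9, 8.6]]
```

Request:
{"api": "play_rows", "payload": {"offset": [[0.013, -0.025, -0.002], [0.026, -0.05, -0.004], [0.039, -0.074, -0.006], [0.052, -0.099, -0.008], [0.065, -0.124, -0.01], [0.078, -0.148, -0.012], [0.091, -0.173, -0.014], [0.1035, -0.198, -0.016], [0.1035, -0.198, -0.016], [0.1035, -0.198, -0.016]], "twist": [[0.4, 3.1, 1.1], [0.9, 6.2, 2.2], [1.3, 9.3, 3.2], [1.7, 12.5, 4.3], [2.1, 15.6, 5.4], [2.6, 18.7, 6.5], [3.0, 21.8, 7.5], [3.4, 24.9, 8.6], [3.4, 24.9, 8.6], [3.4, 24.9, 8.6]]}}

```text
clock: 11.6
eef_pos: [0.4297, -0.0069, 0.3799]
tcp_rot: [0.99, 0.107, -0.087, 0.012]
wrist_force: [-0.1, -0.4, -1.6]
opening: 0.0192
```

```bash
cat > st.py <<'E'
from fin import *
import sys
def niche(P): return R.from_euler('z',-YN).apply(np.atleast_2d(P)-np.r_[NI,0])
tip,br=brushw(); e=tip+br.apply([0,0,.245]); n=tip+br.apply([0,0,.085]); ax=br.apply([0,0,1.])
s=env.get_state();print(s["clock"],s["qpos"].round(3),"F",s["wrist_force"].round(1),s["opening"])
print("tip,neck,end niche",niche([tip,n,e]).round(4).tolist(),"tilt",np.degrees(np.arccos(ax[2])))
a=cam("scene");b=cam("top")
x0,y0,x1,y1=map(int,sys.argv[2:6]); k=5
cv2.imwrite("pics/%s_s.png"%sys.argv[1],draw(a,tip,br,x0,y0,x1,y1,k))
cv2.imwrite("pics/%s_t.png"%sys.argv[1],draw(b,tip,br,x0,y0,x1,y1,k))
E
python3 st.py q1 230 150 350 270
```

```text
11.6 [-0.665  0.295  0.831  1.656 -0.147  1.45  -1.164] F [-0.1 -0.4 -1.6] 0.019236738941514422
tip,neck,end niche [[-0.0504, -0.0016, 0.2051], [-0.0863, -0.0015, 0.2821], [-0.1538, -0.0011, 0.4272]] tilt 24.950548551604896
```

View pics/q1_s.png

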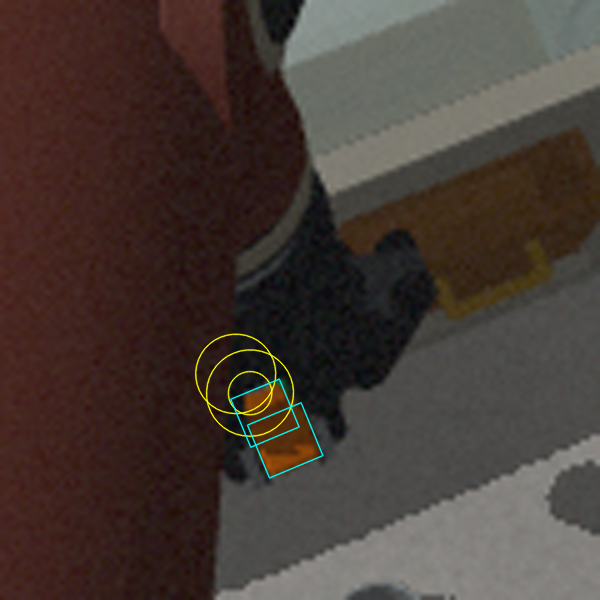

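View pics/q1_t.png

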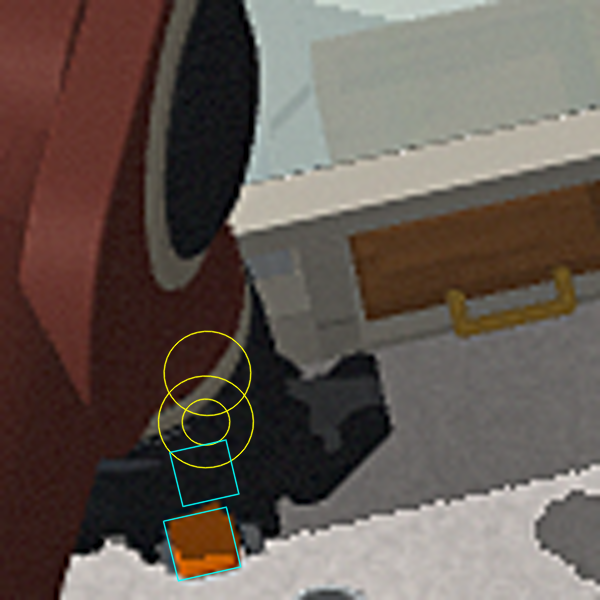

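```bash
python3 - <<'E'
from fin import *
w=lambda x,z,a:toolfor([x,0,z],d2r(a))
rows(cur(),[(w(-.005,.167,38),6),(w(.015,.148,39.3),4)])
E
```

```text
step mm 10.727798550724991 deg 2.1687935837172416
step mm 6.898245554436671 deg 0.32499999999999835
offset [[0.0032, -0.0003, 0.0102], [0.0064, -0.0006, 0.0205], [0.0096, -0.0009, 0.0307], [0.0128, -0.0012, 0.0409], [0.016, -0.0015, 0.0512], [0.0192, -0.0018, 0.0614], [0.0243, -0.0019, 0.0661], [0.0294, -0.0019, 0.0708], [0.0344, -0.0019, 0.0755], [0.0395, -0.0019, 0.0801]]
twist [[0.0, 2.2, -0.0], [0.0, 4.3, -0.0], [0.0, 6.5, -0.0], [0.1, 8.7, -0.0], [0.1, 10.8, -0.1], [0.1, 13.0, -0.1], [0.1, 13.3, -0.1], [0.1, 13.7, -0.1], [0.1, 14.0, -0.1], [0.1, 14.3, -0.1]]
```

Request:
{"api": "play_rows", "payload": {"offset": [[0.003, 0, 0.01], [0.0065, -0.0005, 0.0205], [0.0095, -0.001, 0.0305], [0.013, -0.001, 0.041], [0.016, -0.0015, 0.051], [0.019, -0.002, 0.0615], [0.0245, -0.002, 0.066], [0.0295, -0.002, 0.071], [0.0345, -0.002, 0.0755], [0.0395, -0.002, 0.08]], "twist": [[0, 2.2, 0], [0, 4.3, 0], [0, 6.5, 0], [0, 8.7, 0], [0, 10.8, 0], [0, 13, 0], [0, 13.3, 0], [0, 13.7, 0], [0, 14, 0], [0, 14.3, 0]]}}

```text
clock: 12.95
eef_pos: [0.4546, 0.001, 0.294]
tcp_rot: [0.993, 0.108, 0.037, -0.002]
wrist_force: [0.1, -0.2, -1.1]
opening: 0.019
```

```bash
python3 st.py q2 200 130 320 250; python3 - <<'E'
from fin import *
w=lambda x,z,a:toolfor([x,0,z],d2r(a))
rows(cur(),[(w(.055,.113,42),5),(w(.10,.074,45),5)])
E
```

```text
12.95 [-0.667  0.266  0.8    1.927 -0.254  0.969 -1.106] F [ 0.1 -0.2 -1.1] 0.018985824148367886
tip,neck,end niche [[0.0161, 0.0013, 0.148], [-0.0378, 0.0013, 0.2137], [-0.1393, 0.0013, 0.3374]] tilt 39.34270243218819
step mm 10.504406764635966 deg 0.5472194373734997
step mm 12.004856019916046 deg 0.6000000000000034
offset [[0.0059, 0.0003, 0.0087], [0.0119, 0.0006, 0.0173], [0.0178, 0.0009, 0.026], [0.0237, 0.0011, 0.0347], [0.0297, 0.0014, 0.0433], [0.0365, 0.0014, 0.0532], [0.0434, 0.0014, 0.063], [0.0503, 0.0014, 0.0728], [0.0572, 0.0014, 0.0827], [0.064, 0.0013, 0.0925]]
twist [[0.0, 0.5, 0.0], [0.0, 1.1, 0.0], [0.0, 1.6, 0.0], [0.0, 2.2, 0.1], [0.0, 2.7, 0.1], [0.0, 3.3, 0.1], [0.0, 3.9, 0.1], [0.0, 4.5, 0.1], [0.0, 5.1, 0.1], [0.0, 5.7, 0.1]]
```

View pics/q2_t.png

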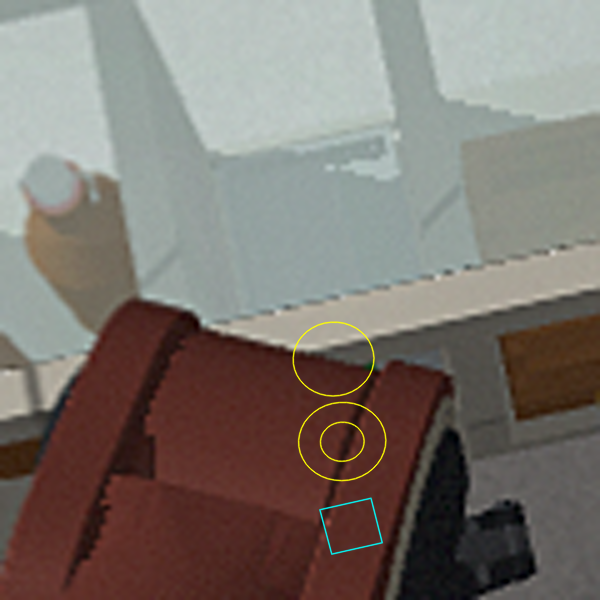

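View pics/q2_s.png

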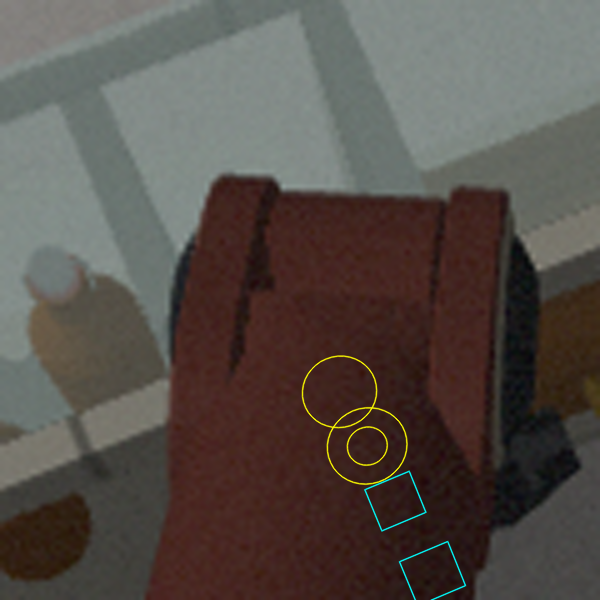

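Request:
{"api": "play_rows", "payload": {"offset": [[0.006, 0.0005, 0.0085], [0.012, 0.0005, 0.0175], [0.018, 0.001, 0.026], [0.0235, 0.001, 0.0345], [0.0295, 0.0015, 0.0435], [0.0365, 0.0015, 0.053], [0.0435, 0.0015, 0.063], [0.0505, 0.0015, 0.073], [0.057, 0.0015, 0.0825], [0.064, 0.0015, 0.0925]], "twist": [[0, 0.5, 0], [0, 1.1, 0], [0, 1.6, 0], [0, 2.2, 0], [0, 2.7, 0], [0, 3.3, 0], [0, 3.9, 0], [0, 4.5, 0], [0, 5.1, 0], [0, 5.7, 0]]}}

```text
clock: 14.3
eef_pos: [0.524, 0.0145, 0.2062]
tcp_rot: [0.99, 0.108, 0.087, -0.007]
wrist_force: [-0.7, 1.4, -0.7]
opening: 0.0191
```

```bash
python3 st.py q3 190 120 310 240
```

```text
14.3 [-0.517  0.442  0.66   1.974 -0.497  0.697 -0.916] F [-0.7  1.4 -0.7] 0.0191331165984892
tip,neck,end niche [[0.1006, -0.0, 0.0743], [0.0404, -0.0001, 0.1343], [-0.0729, -0.0003, 0.2473]] tilt 45.07101258868299
```

View pics/q3_t.png

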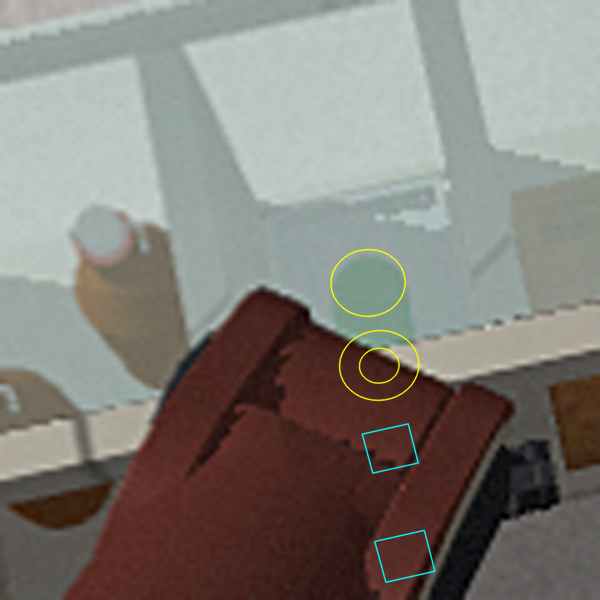

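View pics/q3_s.png

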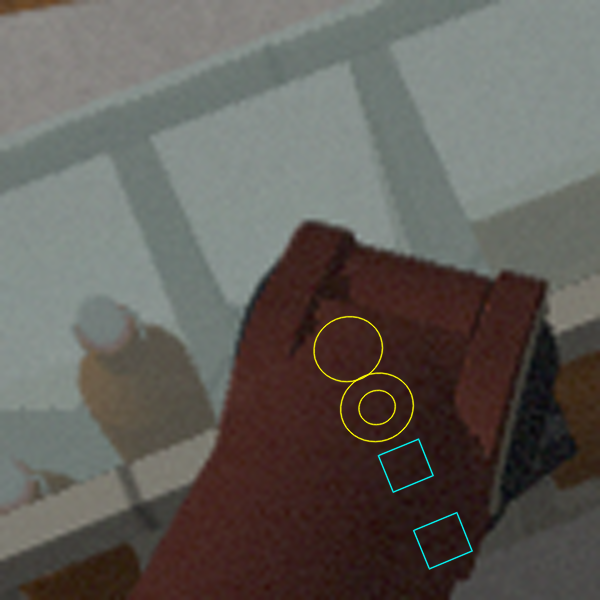

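Request:
{"api": "play_rows", "payload": {"offset": [[0, 0, 0], [0, 0, 0], [0, 0, 0], [0, 0, 0], [0, 0, 0], [0, 0, 0], [0, 0, 0], [0, 0, 0], [0, 0, 0], [0, 0, 0]], "twist": [[0, 0, 0], [0, 0, 0], [0, 0, 0], [0, 0, 0], [0, 0, 0], [0, 0, 0], [0, 0, 0], [0, 0, 0], [0, 0, 0], [0, 0, 0]]}}

```text
clock: 15.65
eef_pos: [0.5234, 0.0143, 0.2068]
tcp_rot: [0.99, 0.108, 0.086, -0.007]
wrist_force: [-0.2, 0.9, -1.3]
opening: 0.0193
```

```bash
python3 st.py q4 190 120 310 240; python3 - <<'E'
from h import *
print([env.get_state()["wrist_force"].round(1).tolist()],env.get_state()["dq"].round(3))
t=cam("top");s=cam("scene");cv2.imwrite("pics/final_t.png",t["pixels"]);print(env.get_state()["wrist_force"].round(1))
E
```

```text
15.65 [-0.518  0.441  0.661  1.973 -0.495  0.698 -0.917] F [-0.2  0.9 -1.3] 0.019335312036342773
tip,neck,end niche [[0.1, -0.0001, 0.0748], [0.0398, -0.0002, 0.1349], [-0.0734, -0.0003, 0.248]] tilt 45.03200512785341
[[0.7, -0.3, -1.1]] [ 0.    -0.002  0.     0.001 -0.     0.     0.001]
[-0.7  0.6 -1.3]
```

View pics/final_t.png

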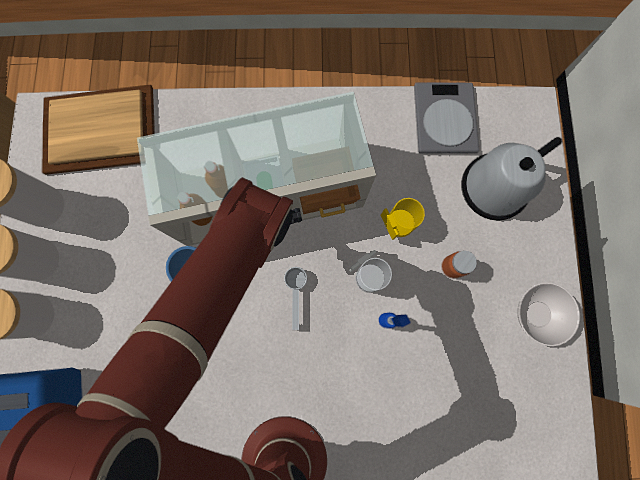

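The jar is upright in its place at (374,275), the green head is under the glass at (265,182), and nothing else has moved. Vertical wrist force is about the brush's own weight, and nothing is pressing sideways.

```bash
python3 -c "
from bench import env
print(env.job_done())"
```

```text
the job is handed in; nothing more can be done
None
```

I scrubbed the jar twice, each time raising the brush about 60 mm and lowering it to about 3 mm above the jar's floor. I then took the brush out, tilted it to 45° and passed it head first through the niche opening. I handed the job in at about 16 s of the 48 s, with the brush still held there.

**Last checks:**
- **Brush position:** from the arm's pose and the measured grasp, the tip is 100 mm in, on the centre line, and 75 mm above the counter. The neck is 40 mm in and the handle end 73 mm in front of the opening.
- **Clearance:** my model gives at least about 14 mm to the wall edges and more than 25 mm to the tray rim.
- **Grip and forces:** the arm was still and the fingers held the 20 mm handle with a reading of 19 mm, gripping at 60 N. The wrist force was about −1.3 N vertical, which fits the brush's weight, and only about ±0.7 N sideways, so I saw no sign of contact.
- **Pictures:** the last top view shows the green head under the glass in the middle bay, about 1 px from the model. The jar is upright in its place. The scoop, spice jar, bottles and box have not moved, and the part of the mortar not hidden by the arm is where it was.

**Not fully checked:**
- The arm hid the brush head in the scene camera and the neck and handle in both views at the end, so those positions rest on the model.
- I did not photograph the brush at the top of either stroke.
- In the first measurements, the raw camera calibration disagreed with the known sizes by up to 4 px, about half of it my own reading error. A camera correction of about 3 mm, just over the stated 2 mm, brought nearly all the remaining errors to about 1 px, with the largest at 1.8 px.

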